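Index the sample carousel and start the reading

ROBOT

A 7-joint arm with a two-finger parallel gripper is mounted at the origin on the work surface. World frame = base frame: x ahead of the robot, y to its left, z up, the work surface at z = 0. Lengths are in m, angles in rad, forces in N, time in s.
With the tool pointing down it reaches from about 0.425 to 0.95 m from the base axis. Payload 16.7 kg.
Tool frame: the origin (TCP) lies at the very end of the fingers, on their centre line; the grasp point (between the pads) lies 19 mm behind it; z points along the fingers, y is the line along which they close (so a half turn about z gives the same grasp; the last joint's range is limited). The gripper opens to 94 mm and grips with 3 to 60 N. Pads are 16 mm wide; open, the fingers measure 119 mm over their backs; the gripper's body (75 mm by 177 mm) begins 78 mm behind the grasp point.
Start: joints at [-1.306, 0.426, 0.074, 1.606, -0.034, 1.111, -0.067], TCP at [0.272, 0.618, 0.205] pointing down, gripper open.
Joint ranges: [-2.85, 2.85], [-0.5, 2.14], [-1.23, 1.37], [0.21, 2.46], [-1.02, 4.16], [0.16, 2.05], [-2.73, 2.73]. Speed limits (rad/s): [1.89, 1.89, 2.39, 2.39, 3.01, 3.01, 3.01].

INTERFACE

Orientations are given as [roll, pitch, yaw] about the fixed x, y, z axes, in that order (R = Rz(yaw) Ry(pitch) Rx(roll)).
In Python, from cell import env, eyes gives the robot as it stands.
- The arm moves only by the shell command python3 -m handwheel 'ROWS' [FORCE]. ROWS is JSON, one flat list of numbers, 7 for each row, row after row: the shift along the tool's x, y, z in m, then the turn, a rotation vector about the tool's x, y, z in rad, then the opening, from 0 (shut) to 1 (fully open). In form: [dx, dy, dz, ax, ay, az, hand, dx, dy, dz, ax, ay, az, hand, ...]. A call has 1 to 12 rows; each row is the pose to reach, as a shift and turn from the pose commanded when the call began, along the tool's axes at that moment; what a row does not reach only later rows make up. A row lasts 1/8 s, in which the tool goes at most 62.5 mm and 10.7 degrees, less where a joint would pass 70% of its speed; a pose out of reach is approached as far as the arm can. A call with a gripper value outside its range is refused whole. The fingers move at their own pace and stop on an object; FORCE is the grip in N (left out, the last holds). Time passes only in rows, so rows that repeat a pose let the fingers close. It gives the time, the measured TCP pose, the force, the opening and the grip force at its end, in the units of the state.
- env.get_state(): the state, without advancing time (a new reading comes with each control period).
- eyes.grab_frame(name): name is "scene" or "top" or "wrist"; returns a dict with "pixels" (480x640x3 uint8, red, green, blue), "depth" (480x640 float32, m along the optical axis (not along the pixel's ray), 0 where there is no reading), "intrinsics" (3x3 intrinsics, pixels), "dist_coeffs" ([k1, k2, p1, p2, k3] as OpenCV has them; the pictures are not rectified), "cam_to_world" (4x4, takes a point from camera to world coordinates). Camera axes: x right, y down, z forward; pixel columns grow to the right and rows downward; lengths in m; the calibration is good to about 2 mm. A picture is of the moment at which its call begins.
- env.finish_job(): hands the job in; it is judged then, once.
The state is a dict: "t": time; "joint_pos": joint angles; "dq": joint speeds; "joint_torque": joint torques, N m; "position": TCP position; "tool_rot": TCP orientation; "force": force on the tool from outside, world axes, zero at the start; "wrist_torque": the same for the moment, N m; "opening": finger opening in m; "gripper_force": force on a finger pad.
Only numpy, scipy, OpenCV 4.12 (cv2) and the standard library are available. Lean on these libraries where they do the work, as an engineer would, in place of code of your own. Each camera call takes 0.05 s, during which the arm holds its last target. There are 200 camera calls.

TASK

Turn the analyser's carousel by pushing one of its blue spokes with a fingertip until the cup with the orange lid stands squarely in front of the reader's dark window, in line with the orange stripe; then press the green start button on top of the reader all the way down and let it come up again. Push the spokes only: do not touch the cups with hand or arm or raise them in their holders, do not press the button before the orange-lidded cup is in place, and leave the other things on the bench where they are.

Things in the scene. Friction and masses are not known exactly. Their poses are not given: they have to be found in the camera images.
- analyser: Fixed bench analyser. Origin: on the bench under the carousel's axle, z up. Round foot 150 mm across, top 20 mm above the bench, joined by a slab 70 mm wide, 14 mm high to the reader: a white box 130 (x) by 100 (y) by 85 mm high, centred 215 mm along +y. Position varies; yaw by about 25 degrees either way.
- window (a point): Middle of the dark window (46 mm wide) on the reader's face towards the carousel: 165 mm along the analyser's +y from the axle, 55 mm above the bench, 14 mm beyond the cup holders. An orange stripe on the box's top marks its middle.
- read_point (a point): The point in front of the reader's window, 125 mm along the analyser's +y from the carousel's axis, where the middle of the cup to be read must stand (62 mm above the bench).
- carousel: Three-armed carousel on an upright axle. Origin: on the axle, 30 mm above the bench, z up; x points along one spoke, the others lie at 120 and 240 degrees. It turns either way, no stop in practice, and stays where left: friction about 0.12 N m, so 2 N at 60 mm turns it. Nothing stands between the spokes above the foot.
- hub_top (a point): Top of the carousel's hub (36 mm across), on the axle, 66 mm above the bench. Blue spokes: straight bars 10 mm wide, from 34 to 58 mm above the bench, bare between 18 and 98 mm from the axle. On the end of each, centred 125 mm from the axle, an aluminium ring holder, 52 mm across, 30 to 54 mm above the bench.
- start (a joint): Green spring push button on the reader's top: 0 when up, 0.006 m when fully down; about 5 N holds it fully down. It springs back when let go.
- start_top (a point): Centre of the upper face of the green button (28 mm across), 225 mm along the analyser's +y from the carousel's axis; pressed straight down.
- cup_orange_mid (a point): Centre (half-way up) of the sample cup with the orange lid: 43 mm across, 55 mm tall, loose in one of the three holders with 1.5 mm of play, its foot 34 mm and its lid's top 89 mm above the bench. Which holder it stands in varies. It rides round with the carousel.
- cup_blue_mid (a point): Centre of the like cup with a blue lid, in another holder.
- cup_white_mid (a point): Centre of the like cup with a white lid, in the third holder.
- paper_cup_mid (a point): Centre of a loose white paper cup, 72 mm across, 80 mm tall, beside the reader. Leave alone.
- cassette_mid (a point): Centre of a loose white test cassette lying flat, 70 by 22 by 6 mm. Leave alone.
- reagent_mid (a point): Centre of a loose white bottle with a red cap, 60 mm across, 140 mm tall. Leave alone.
There are look-alikes about, which are no part of the job. What is shaped like the part that bears cup_orange_mid but pink or yellow is not meant.

How it is judged:
By the outcome, as a careful person would: the job done as asked, in the order asked, and still so for the second after the job is handed in, with the robot touching nothing.
It also fails if it takes over 53 s, if anything falls off the work surface, if the arm or the gripper's body presses on something with over 40 N, if the wrist force passes 120 N, or if a joint passes its speed limit or range.

## Working session

There is one attempt and no reset: what is moved stays moved. The work goes in short steps, Python scripts to look and compute and a shell command to move; the robot and the scene stay as the last step left them, time stands still between calls to the robot, and variables do not carry over. Pictures are saved under pics/ and viewed, at most 10 in all, crops included, and the job is handed in when it is done.

```bash
mkdir -p pics; ls; python3 - <<'E'
from cell import env,eyes
import cv2,numpy as np
s=env.get_state();print(s['t'],s['position'],s['tool_rot'],s['opening'],s['force'])
for n in("scene","top"):
    f=eyes.grab_frame(n);cv2.imwrite(f'pics/{n}0.png',f['pixels'][:,:,::-1]);np.savez(f'{n}0.npz',**f)
    print(n,f['cam_to_world'].round(3).tolist(),f['intrinsics'].tolist(),f['dist_coeffs'])
E
```

```text
pics
0.0 [0.27189007 0.61733908 0.20477964] [-3.14032276e+00  1.17605169e-04  2.72674985e+00] 0.09359317932426146 [-0.22788363  0.74920738 -0.002215  ]
scene [[0.79, 0.484, -0.377, 0.906], [0.613, -0.625, 0.482, -0.483], [-0.002, -0.612, -0.791, 0.816], [0.0, 0.0, 0.0, 1.0]] [[508.3589856738705, 0.0, 314.7923772872875], [0.0, 508.3589856738705, 247.65783741667093], [0.0, 0.0, 1.0]] [0.01708576 0.         0.         0.         0.        ]
top [[-0.001, -0.998, 0.055, 0.487], [-1.0, -0.0, -0.021, -0.028], [0.021, -0.055, -0.998, 1.246], [0.0, 0.0, 0.0, 1.0]] [[526.5076476507041, 0.0, 317.8305413373017], [0.0, 526.5076476507041, 242.12234763224185], [0.0, 0.0, 1.0]] [-0.13345238  0.          0.          0.          0.        ]
```

View pics/scene0.png

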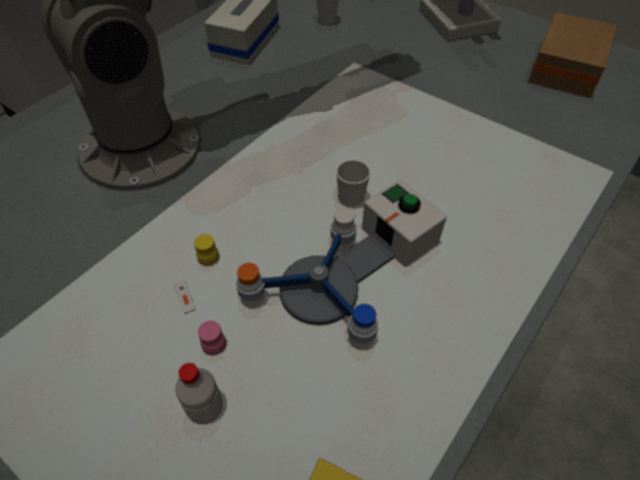

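View pics/top0.png

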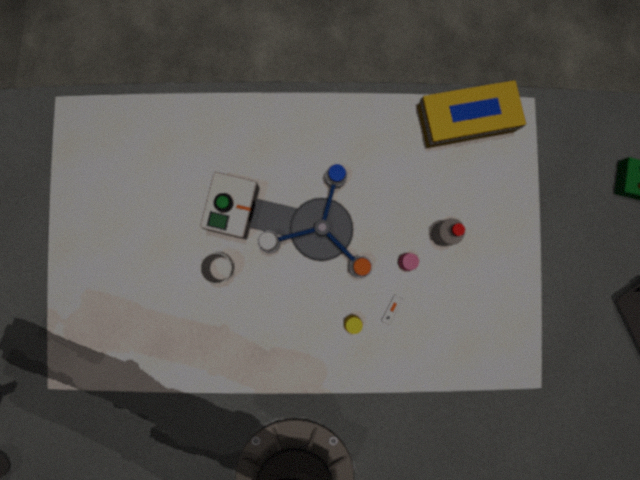

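The top picture shows the orange-lidded cup in a holder at (362,267), blue at (337,174), white at (268,241) and the hub at (322,228). The green button is at (222,203) and the orange stripe at (244,208).

Possible confusions:
- **For the orange cup:** pink pot (409,262), yellow pot (353,325), red bottle cap (457,230) and the cassette's orange mark (393,307). None of these sit in a holder, so (362,267) is the one.
- **For the button:** dark green screen (218,221) and the green box at the right edge (628,179). The round one at (222,203) is the button.

```bash
cat > h.py <<'E'
import cv2,numpy as np
def ray(f,u,v,z):
    p=cv2.undistortPoints(np.array([[[u,v]]],float),f['intrinsics'],f['dist_coeffs'])[0,0]
    T=f['cam_to_world'];d=T[:3,:3]@[p[0],p[1],1];o=T[:3,3]
    return o+d*(z-o[2])/d[2]
def blob(f,lo,hi,near,r=30,smin=90,vmin=50):
    h=cv2.cvtColor(f['pixels'],cv2.COLOR_RGB2HSV)
    m=cv2.inRange(h,(lo,smin,vmin),(hi,255,255));k=np.zeros_like(m);cv2.circle(k,near,r,255,-1);m&=k
    n,l,st,c=cv2.connectedComponentsWithStats(m)
    i=1+np.argmax(st[1:,4]);return c[i],st[i,4]
E
python3 - <<'E'
import numpy as np,cv2
from h import *
for n,pts in dict(top=dict(orange=(5,18,(362,267),.089),blue=(100,125,(337,174),.089),green=(45,80,(222,203),.093),stripe=(3,20,(244,208),.085)),
  scene=dict(orange=(3,18,(249,272),.089),blue=(100,125,(364,315),.089),green=(45,80,(409,203),.093),stripe=(3,20,(390,216),.085))).items():
    f=dict(np.load(n+'0.npz'))
    for k,(lo,hi,c,z) in pts.items():
        p,a=blob(f,lo,hi,c,12 if k!='blue' else 13); print(n,k,p.round(1),a,ray(f,*p,z).round(4))
    hub={'top':(322,228),'scene':(320,271)}[n];print(n,'hub',ray(f,*hub,.066).round(4))
im=cv2.imread('pics/top0.png')[140:300,190:390]
cv2.imwrite('pics/crop.png',cv2.resize(im,None,fx=4,fy=3.7,interpolation=2) if 0 else cv2.resize(im,None,fx=3.7,fy=3.7,interpolation=2))
E
```

```text
top orange [361.5 266.3] 264 [ 0.4977 -0.1485  0.089 ]
top blue [336.5 172.7] 246 [ 0.7057 -0.094   0.089 ]
top green [221.9 201.6] 109 [0.6404 0.1594 0.093 ]
top stripe [243.5 207.5] 54 [0.6281 0.1125 0.085 ]
top hub [ 0.5841 -0.0622  0.066 ]
scene orange [248.1 272.9] 368 [ 0.5013 -0.1543  0.089 ]
scene blue [363.8 314.1] 399 [ 0.7073 -0.0989  0.089 ]
scene green [409.7 198.4] 116 [0.6326 0.1665 0.093 ]
scene stripe [391.5 216.9] 59 [0.6274 0.1112 0.085 ]
scene hub [ 0.5882 -0.0615  0.066 ]
```

View pics/crop.png

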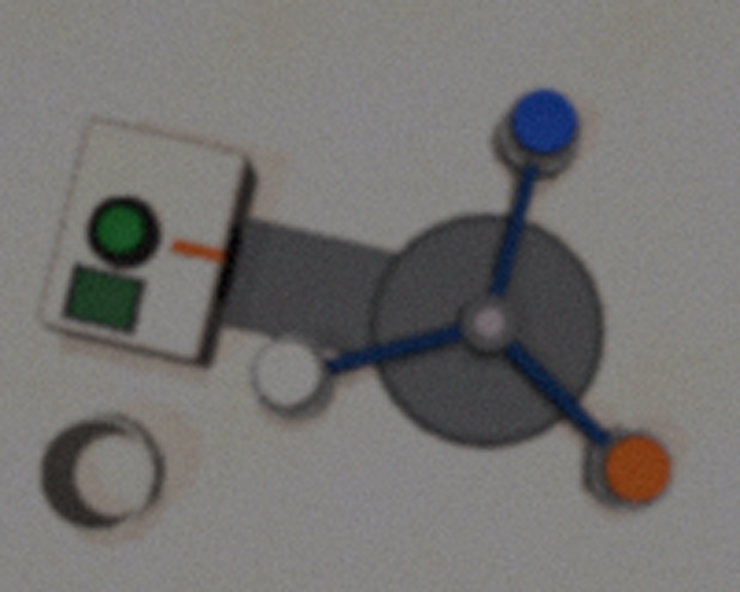

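The crop confirms the choice: the orange lid at crop (637,468) is on a holder at the end of a blue spoke. Next I go above the gap between the blue and orange spokes with the fingers shut.

```bash
python3 -m handwheel '[-0.597,-0.542,0,0,0,0,0,-0.597,-0.542,0,0,0,0,0,-0.597,-0.542,0,0,0,0,0,-0.597,-0.542,0,0,0,0,0,-0.597,-0.542,0,0,0,0,0,-0.597,-0.542,0,0,0,0,0,-0.597,-0.542,0,0,0,0,0,-0.597,-0.542,0,0,0,0,0,-0.597,-0.542,0,0,0,0,0,-0.597,-0.542,0,0,0,0,0,-0.597,-0.542,0,0,0,0,0,-0.597,-0.542,0,0,0,0,0]'
python3 - <<'E'
from cell import env,eyes
import cv2,numpy as np
s=env.get_state();print(s['t'],s['position'],s['tool_rot'],s['joint_pos'])
f=eyes.grab_frame('wrist');cv2.imwrite('pics/w1.png',f['pixels'][:,:,::-1]);np.savez('w1.npz',**f);print(f['cam_to_world'].round(3).tolist())
E
```

```text
t: 1.6
position: [0.5775, -0.0692, 0.2055]
tool_rot: [3.141, -0.0, 2.727]
force: [0.8, 1.2, -0.4]
opening: 0.0003
gripper_force: 0.0
1.6 [ 0.57749776 -0.06924412  0.20547044] [ 3.14146410e+00 -4.13126490e-05  2.72718612e+00] [-0.38115538  0.29363111  0.47860848  1.84186093 -0.15508681  1.04278262
  1.31479305]
[[0.403, 0.889, 0.217, 0.514], [0.915, -0.391, -0.096, -0.04], [-0.001, 0.237, -0.971, 0.385], [0.0, 0.0, 0.0, 1.0]]
```

View pics/w1.png

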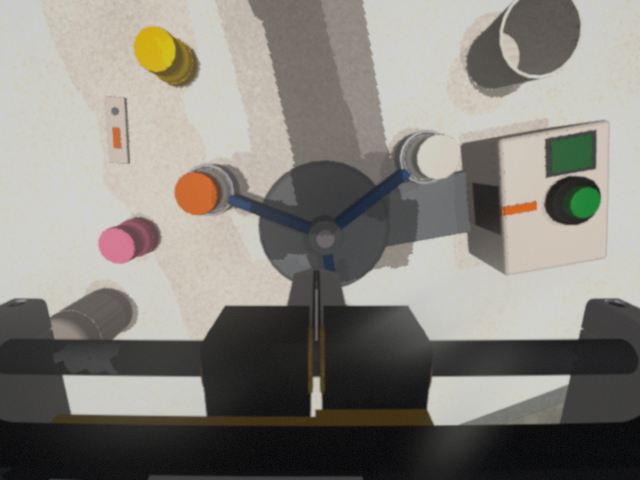

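Wrist view: hub (324,239), orange lid (197,193), white (438,157), button (581,202), stripe (519,208).

```bash
cat >> h.py <<'E'
def look(f,hub,org,btn,stripe):
    hubp=ray(f,*hub,.066);o=ray(f,*blob(f,3,18,org,30,smin=120)[0],.089)
    b=ray(f,*blob(f,45,80,btn,22,smin=120)[0],.0925);s=ray(f,*blob(f,3,18,stripe,22,smin=120)[0],.085)
    A=lambda p:np.degrees(np.arctan2(*(p-hubp)[1::-1]))
    for n,p in zip(('hub','orange','btn','stripe'),(hubp,o,b,s)): print(n,p.round(4),'r',np.hypot(*(p-hubp)[:2]).round(4),'ang',A(p).round(1))
E
python3 - <<'E'
import numpy as np
from h import *
f=dict(np.load('w1.npz'));look(f,(324.5,239),(197,193),(581,202),(519,208))
for p in((237,201),(405,176)):print(ray(f,*p,.058))
E
```

```text
hub [ 0.5866 -0.0633  0.066 ] r 0.0 ang 0.0
orange [ 0.497  -0.1491  0.089 ] r 0.124 ang -136.3
btn [0.6424 0.1648 0.0925] r 0.2349 ang 76.3
stripe [0.6272 0.1119 0.085 ] r 0.1798 ang 77.0
[ 0.51831053 -0.12768619  0.058     ]
[0.56222506 0.03254155 0.058     ]
```

```bash
python3 -m handwheel '[-0.042,-0.038,0,0,0,0,0,-0.042,-0.038,0,0,0,0,0,-0.042,-0.038,0.05,0,0,0,0,-0.042,-0.038,0.10,0,0,0,0,-0.042,-0.038,0.135,0,0,0,0,-0.042,-0.038,0.155,0,0,0,0,-0.042,-0.038,0.164,0,0,0,0,-0.042,-0.038,0.164,0,0,0,0]'
cat > arc.py <<'E'
import numpy as np,sys
from cell import env
from scipy.spatial.transform import Rotation as R
s=env.get_state();Rt=R.from_euler('xyz',s['tool_rot']);p=s['position']
for a in map(float,sys.argv[1:]):
    t=np.radians(a);q=np.array([.586+.06*np.cos(t),-.063+.06*np.sin(t),p[2]])
    print(a,Rt.inv().apply(q-p).round(4)[:2])
E
python3 arc.py $(seq -76 -8 -172)  $(seq -180 -8 -260)
```

```text
t: 2.65
position: [0.6004, -0.1191, 0.0418]
tool_rot: [3.142, 0.0, 2.727]
force: [0.1, 0.2, 0.5]
opening: 0.0004
gripper_force: 0.0
-76.0 [-0.001  -0.0019]
-84.0 [ 0.006  -0.0065]
-92.0 [ 0.0135 -0.0101]
-100.0 [ 0.0215 -0.0127]
-108.0 [ 0.0298 -0.0141]
-116.0 [ 0.0381 -0.0144]
-124.0 [ 0.0464 -0.0135]
-132.0 [ 0.0546 -0.0114]
-140.0 [ 0.0623 -0.0082]
-148.0 [ 0.0695 -0.004 ]
-156.0 [0.0761 0.0011]
-164.0 [0.0819 0.0072]
-172.0 [0.0868 0.014 ]
-180.0 [0.0907 0.0214]
-188.0 [0.0935 0.0293]
-196.0 [0.0952 0.0375]
-204.0 [0.0958 0.0458]
-212.0 [0.0952 0.0542]
-220.0 [0.0934 0.0623]
-228.0 [0.0905 0.0702]
-236.0 [0.0865 0.0776]
-244.0 [0.0816 0.0843]
-252.0 [0.0757 0.0903]
-260.0 [0.0691 0.0955]
```

```bash
python3 -m handwheel '[0.006,-0.0065,0,0,0,0,0,0.0135,-0.010,0,0,0,0,0,0.0215,-0.0125,0,0,0,0,0,0.030,-0.014,0,0,0,0,0,0.038,-0.0145,0,0,0,0,0,0.0465,-0.0135,0,0,0,0,0,0.0545,-0.0115,0,0,0,0,0,0.0625,-0.008,0,0,0,0,0,0.0695,-0.004,0,0,0,0,0,0.076,0.001,0,0,0,0,0,0.082,0.007,0,0,0,0,0,0.087,0.014,0,0,0,0,0]'
python3 arc.py -172 $(seq -180 -8 -252) -256 -260
```

```text
t: 4.15
position: [0.5259, -0.0708, 0.0414]
tool_rot: [-3.141, -0.0, 2.727]
force: [0.9, -1.8, 0.2]
opening: 0.0007
gripper_force: 1.0
-172.0 [-0.0009 -0.0002]
-180.0 [0.003  0.0072]
-188.0 [0.0058 0.0151]
-196.0 [0.0075 0.0233]
-204.0 [0.0081 0.0316]
-212.0 [0.0075 0.04  ]
-220.0 [0.0057 0.0481]
-228.0 [0.0028 0.056 ]
-236.0 [-0.0011  0.0634]
-244.0 [-0.0061  0.0701]
-252.0 [-0.0119  0.0761]
-256.0 [-0.0151  0.0788]
-260.0 [-0.0185  0.0813]
```

```bash
python3 -m handwheel '[0.004,0.007,0,0,0,0,0,0.0065,0.015,0,0,0,0,0,0.008,0.023,0,0,0,0,0,0.0085,0.0315,0,0,0,0,0,0.008,0.040,0,0,0,0,0,0.006,0.048,0,0,0,0,0,0.003,0.056,0,0,0,0,0,-0.001,0.0635,0,0,0,0,0,-0.006,0.070,0,0,0,0,0,-0.012,0.076,0,0,0,0,0,-0.015,0.079,0,0,0,0,0,-0.0185,0.0815,0,0,0,0,0]'
python3 - <<'E'
from cell import env,eyes
import cv2,numpy as np
for n in('wrist','top'):
    f=eyes.grab_frame(n);cv2.imwrite(f'pics/{n}2.png',f['pixels'][:,:,::-1]);np.savez(n+'2.npz',**f)
E
```

```text
t: 5.65
position: [0.576, -0.0041, 0.0414]
tool_rot: [-3.141, -0.0, 2.727]
force: [-2.6, -1.1, -0.5]
opening: 0.0004
gripper_force: 1.0
```

View pics/wrist2.png

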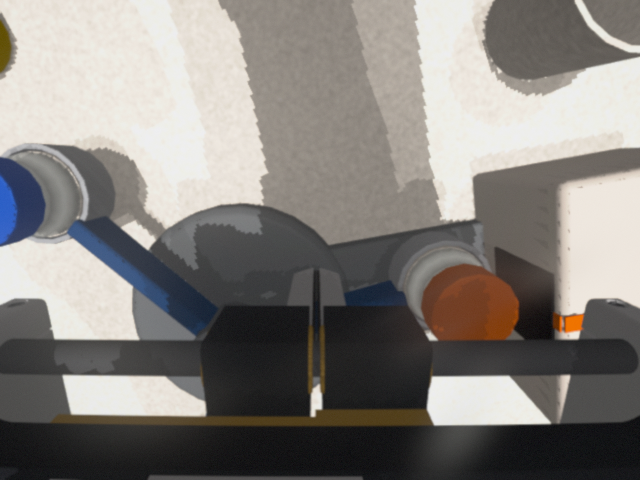

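The orange lid (470,303) is nearly in front of the window and the stripe is at (567,323). I measure the angle that is left.

```bash
python3 - <<'E'
import numpy as np
from h import *
f=dict(np.load('wrist2.npz'))
A=lambda p:np.degrees(np.arctan2(p[1]+.0633,p[0]-.5863))
h=cv2.cvtColor(f['pixels'],cv2.COLOR_RGB2HSV);m=cv2.inRange(h,(3,120,50),(18,255,255));k=m*0;k[250:345,410:530]=255
c=max(cv2.findContours(m&k,0,2)[0],key=cv2.contourArea);(u,v),r=cv2.minEnclosingCircle(c);print(u,v,r)
o=ray(f,u,v,.089);print(o,A(o),np.hypot(o[0]-.5863,o[1]+.0633))
s=ray(f,555,324,.085);print('stripe edge',s,A(s))
b=ray(f,405-15,284,.058)
E
```

```text
470.9842834472656 305.55096435546875 49.18599319458008
[0.59543822 0.06139931 0.089     ] 85.80874068327316 0.12503369885614077
stripe edge [0.62251844 0.09522777 0.085     ] 77.13066000767803
```

```bash
python3 -m handwheel '[-0.002,0.001,0,0,0,0,0,-0.004,0.002,0,0,0,0,0,-0.0055,0.0033,0,0,0,0,0,-0.007,0.0043,0,0,0,0,0,-0.007,0.0043,0,0,0,0,0,-0.003,0.001,0,0,0,0,0,0,-0.001,0,0,0,0,0]'
python3 -m handwheel '[0,0,-0.04,0,0,0,0,0,0,-0.1,0,0,0,0,0,0,-0.16,0,0,0,0,0,0,-0.16,0,0,0,0]'
python3 - <<'E'
from cell import env,eyes
import cv2,numpy as np
for n in('wrist','top'):
    f=eyes.grab_frame(n);cv2.imwrite(f'pics/{n}3.png',f['pixels'][:,:,::-1]);np.savez(n+'3.npz',**f)
E
```

```text
t: 6.62
position: [0.5752, -0.0052, 0.0415]
tool_rot: [3.142, 0.0, 2.727]
force: [-0.4, -0.8, 0.0]
opening: 0.0006
gripper_force: 0.0
t: 7.12
position: [0.5776, -0.0051, 0.206]
tool_rot: [3.137, 0.006, 2.727]
force: [-0.2, -0.5, -0.5]
opening: 0.0002
gripper_force: 0.0
```

View pics/wrist3.png

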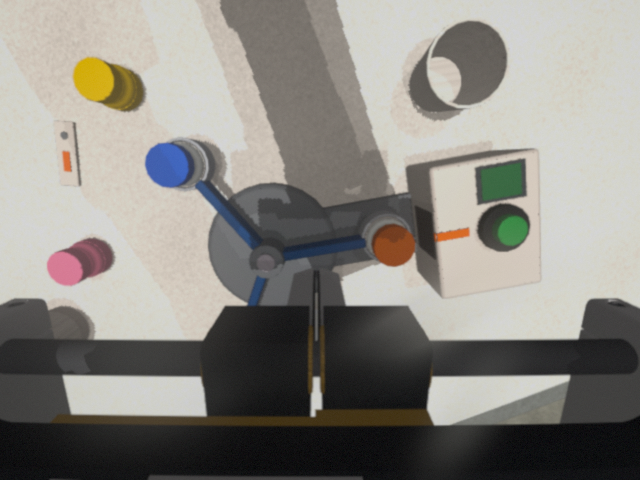

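Hub (266,262), orange lid (393,245), stripe (453,235), button (513,230).

```bash
python3 - <<'E'
import numpy as np
from h import *
f=dict(np.load('wrist3.npz'));look(f,(265.5,262),(393,245),(513,230),(453,235))
b=blob(f,100,125,(172,165),30)[0];print('blue',ray(f,*b,.089))
# reader top corners -> box axis
c=[ray(f,*p,.085) for p in((430,163),(443,297),(538,150),(541,279))]
for i,j in((0,1),(2,3),(0,2),(1,3)):
    d=c[j]-c[i];print(np.degrees(np.arctan2(d[1],d[0])).round(1),np.hypot(*d[:2]).round(4))
t=dict(np.load('top3.npz'));w=f
# triangulate the button
bt,bw=blob(t,45,80,(222,203),12)[0],blob(w,45,80,(513,230),20,smin=120)[0]
for z in(.09,.094,.098,.102):print(z,ray(t,*bt,z)[:2],ray(w,*bw,z)[:2])
E
```

```text
hub [ 0.5858 -0.0629  0.066 ] r 0.0 ang 0.0
orange [0.6133 0.0584 0.089 ] r 0.1243 ang 77.2
btn [0.6423 0.1633 0.0925] r 0.2331 ang 76.0
stripe [0.6273 0.112  0.085 ] r 0.1798 ang 76.6
blue [ 0.4659058  -0.09613774  0.089     ]
-13.4 0.1298
-13.2 0.1232
73.2 0.0963
77.2 0.0965
0.09 [0.6408309  0.15981678] [0.64341042 0.16446434]
0.094 [0.64029824 0.15916498] [0.6416457  0.16255098]
0.098 [0.63976557 0.15851318] [0.63988098 0.16063763]
0.102 [0.63923291 0.15786139] [0.63811625 0.15872427]
```

The orange cup's angle is 77° by its lid and 75.5° by the blue cup, against about 76.6° for the stripe and box, so it is in place. The button top is at about (0.639, 0.158, 0.10), and I move over it and down to just above.

```bash
python3 -m handwheel '[0.003,0.06,0,0,0,0,0,0.006,0.12,0,0,0,0,0,0.0095,0.174,0,0,0,0,0,0.0095,0.174,0,0,0,0,0,0.0095,0.174,0,0,0,0,0,0.0095,0.174,0.05,0,0,0,0,0.0095,0.174,0.085,0,0,0,0,0.0095,0.174,0.098,0,0,0,0,0.0095,0.174,0.098,0,0,0,0,0.0095,0.174,0.098,0,0,0,0]'
python3 - <<'E'
from cell import env,eyes
import cv2,numpy as np
print(env.get_state()['position'])
f=eyes.grab_frame('scene');cv2.imwrite('pics/s4.png',cv2.resize(f['pixels'][100:300,280:500,::-1],None,fx=3,fy=3,interpolation=2))
E
```

```text
t: 8.48
position: [0.6373, 0.1569, 0.1044]
tool_rot: [3.141, 0.001, 2.725]
force: [-0.9, -2.2, 2.4]
opening: 0.0004
gripper_force: 1.5
[0.63729717 0.15691143 0.10437412]
```

View pics/s4.png

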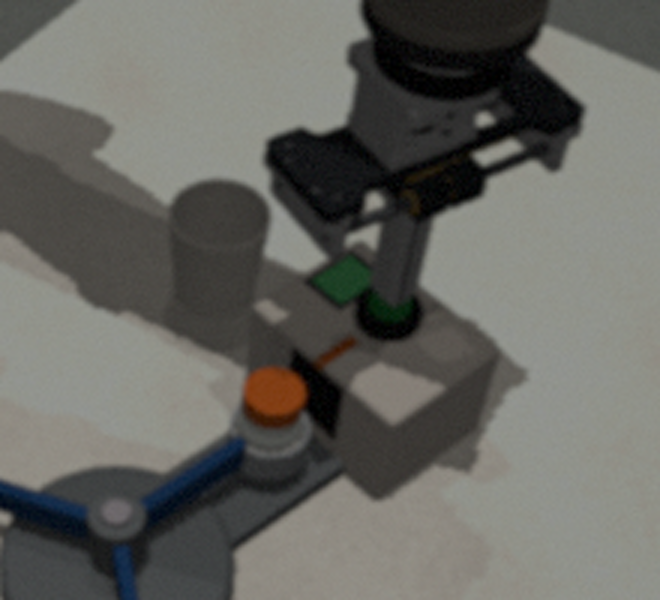

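The crop shows the fingertip just touching the green button at crop (388,308), with the orange cup in front of the window. Pressing.

```bash
python3 -m handwheel '[0,0,0.002,0,0,0,0,0,0,0.004,0,0,0,0,0,0,0.006,0,0,0,0,0,0,0.006,0,0,0,0]'
```

```text
t: 9.02
position: [0.6379, 0.1576, 0.1005]
tool_rot: [3.14, 0.001, 2.726]
force: [-14.2, -5.7, 43.0]
opening: 0.0003
gripper_force: 21.5
```

A hard stop at 43 N after several millimetres. I release it, then check the button's resting height from depth to confirm full travel.

```bash
python3 -m handwheel '[0,0,-0.004,0,0,0,0,0,0,-0.02,0,0,0,0,0,0,-0.06,0,0,0,0,0,-0.08,-0.1,0,0,0,0,0,-0.12,-0.1,0,0,0,0,0,-0.12,-0.1,0,0,0,0,0,-0.12,-0.1,0,0,0,0]'
python3 - <<'E'
from cell import env,eyes
import cv2,numpy as np
f=eyes.grab_frame('wrist');np.savez('w5.npz',**f);cv2.imwrite('pics/w5.png',f['pixels'][:,:,::-1])
K=f['intrinsics'];T=f['cam_to_world']
v,u=np.mgrid[:480,:640];p=cv2.undistortPoints(np.stack([u,v],-1).reshape(-1,1,2).astype(float),K,f['dist_coeffs']).reshape(480,640,2)
d=f['depth'];P=np.dstack([p*d[...,None],d])@T[:3,:3].T+T[:3,3]
h=cv2.cvtColor(f['pixels'],cv2.COLOR_RGB2HSV);g=cv2.inRange(h,(45,120,60),(80,255,255))>0
ok=(d>0)&(np.hypot(P[...,0]-.639,P[...,1]-.158)<.05)&(P[...,2]>.05)
top=g&ok&(P[...,2]>.094)
print('btn top z',np.percentile(P[top][:,2],[5,50,95]),'xy',P[top][:,:2].mean(0),np.ptp(P[top][:,:2],axis=0))
r=np.hypot(*(P[...,:2]-np.median(P[top][:,:2],0)).transpose(2,0,1))
for a,b in((0,.01),(.01,.013),(.015,.018),(.018,.021),(.024,.03)):
    s=ok&(r>=a)&(r<b);print(a,b,np.percentile(P[s][:,2],[10,50,90]).round(4),s.sum())
E
```

```text
t: 9.9
position: [0.5888, 0.0486, 0.1981]
tool_rot: [3.14, 0.0, 2.727]
force: [0.4, 0.1, -0.0]
opening: 0.0005
gripper_force: 0.0
btn top z [0.10578831 0.10695173 0.10813318] xy [0.63654997 0.15597299] [0.02534794 0.02554214]
0 0.01 [0.1062 0.1071 0.108 ] 416
0.01 0.013 [0.0996 0.1064 0.1075] 403
0.015 0.018 [0.0963 0.0971 0.0979] 273
0.018 0.021 [0.0885 0.0966 0.0978] 597
0.024 0.03 [0.0843 0.0853 0.0862] 932
```

View pics/w5.png

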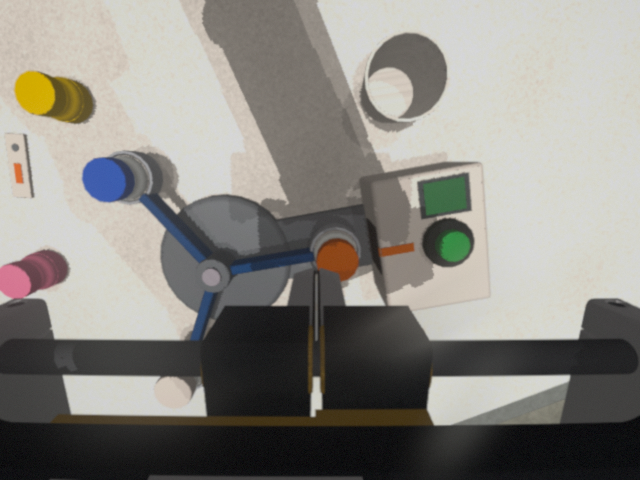

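Button up at 0.1067 m and stopped at 0.1005 m, above the collar at 0.097 m, so the full 6 mm was pressed and it has come back up. In this view the hub is at (212,276), the orange lid at (336,259) and the stripe at (397,250), all in line. One last angle check before handing in.

```bash
python3 - <<'E'
import numpy as np
from h import *
f=dict(np.load('w5.npz'));look(f,(211.5,276),(336,259),(455,246),(397,250))
b=ray(f,*blob(f,100,125,(107,180),27)[0],.089);print('blue-120',np.degrees(np.arctan2(b[1]+.063,b[0]-.586))%360-120)
E
```

```text
hub [ 0.5858 -0.0628  0.066 ] r 0.0 ang 0.0
orange [0.6122 0.0609 0.089 ] r 0.1265 ang 77.9
btn [0.6425 0.1602 0.0925] r 0.2301 ang 75.7
stripe [0.6274 0.1121 0.085 ] r 0.1798 ang 76.6
blue-120 75.36898207615332
```

```bash
python3 -c "
from cell import env
print(env.finish_job())"
```

```text
the job is handed in; nothing more can be done
None
```

I turned the carousel until the orange-lidded cup stood within about 1° of the reader's stripe, pressed the green button its full 6 mm, let it come back up, and handed the job in at about 10 s; no verdict came back.

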